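# Reset the worktop socket under its push-latch cover

## Robot

A 7-joint arm with a two-finger parallel gripper is mounted at the origin on a cart in front of the work surface, level with it; the furniture and walls round the work are solid. World frame = base frame: x ahead of the robot, y to its left, z up, the work surface at z = 0. Lengths are in m, angles in rad, forces in N, time in s.
With the tool pointing down it reaches from about 0.4 to 0.85 m from the base axis. Payload 10.4 kg.
Tool frame: the origin (TCP) lies between the finger pads; the fingertips stand env.tip_extent ahead of it and the grasp point (between the pads) lies 8 mm behind it (env.tip_extent is the distance from the TCP to the fingertips, in m); z points along the fingers, y is the line along which they close (so a half turn about z gives the same grasp; the last joint's range is limited). The gripper opens to 85 mm and grips with 20 to 120 N. Pads are 22 mm wide; open, the fingers measure 114 mm over their backs; the gripper's body (76 mm by 85 mm) begins 54 mm behind the grasp point. The pads swing forward as they close: fully open they stand 13 mm farther back than shut.
Start: joints at [-1.143, 0.332, -0.065, 1.46, 0.022, 1.35, -0.088], TCP at [0.272, 0.563, 0.242] pointing down, gripper open.
Joint ranges: [-2.6, 2.6], [-0.5, 2.12], [-1.47, 1.34], [0.16, 2.42], [-1.27, 4.41], [0.06, 2.06], [-2.6, 2.6]. Speed limits (rad/s): [2.22, 2.22, 2.79, 2.79, 3.14, 3.14, 3.14].

## Interface

Orientations are given as a unit quaternion [w, x, y, z].
In Python, from rig import env, capture, camera_params, sign_off, cut_out gives the robot as it stands.
- The arm moves only by the tool arm_command, never from a script. Its argument "increments" is text: rows parted by semicolons, each of 6 numbers parted by spaces: the shift along the tool's x, y, z in mm, then the turn, a rotation vector about the tool's x, y, z in rad. In form: tx ty tz wx wy wz; .... A call has 1 to 10 rows; each row shifts and turns the commanded pose from where the row before left it, along the tool's axes as they then stand; what a row does not reach is not made up. A row lasts 1/8 s, in which the tool goes at most 62.5 mm and 10.7 degrees, less where a joint would pass 70% of its speed; a pose out of reach is approached as far as the arm can. A call is refused whole if a number of a shift passes 62.5 or a number of a turn 0.188, either way. A call with a gripper value outside its range is refused whole. "claw" is the closure in counts, from 0 (fully open) to 255 (shut), set as the call begins (left out, the last holds). The fingers move at their own pace and stop on an object; "newtons" is the grip in N (left out, the last holds). Time passes only in rows, so rows that do not move let the fingers close. It gives the time, the measured TCP pose, the force, the opening and the grip force at its end, in the units of the state.
- env.sense(): the state, without advancing time (a new reading comes with each control period).
- capture(name): name is "scene" or "top"; returns the picture (480x640x3 uint8, red, green, blue); there is no depth.
- camera_params(name): a dict with "camera_matrix" (3x3 intrinsics, pixels), "R" (3x3) and "t" (3): a world point X has camera coordinates R X + t. Camera axes: x right, y down, z forward; pixel columns grow to the right and rows downward; lengths in m; the calibration is good to about 2 mm. A picture is of the moment at which its call begins. camera_params takes no time and is no camera call.
- sign_off(): hands the job in; it is judged then, once.
Trained networks look in the newest picture that a camera, given by its name, has taken for a name from the list of things; names that differ only in an ending like _2 or _b are one class to them, and where a whole thing is asked for, a point or a joint stands for the part that bears it (a point fixed in the world has none). Each returns a list of dicts, best first, with "conf" (0 to 1); they miss things now and then, are a little off and sometimes report something else, mostly with a low value. They report only what shows in the picture. A call takes as long as a camera call.
- cut_out(camera, query): "mask" (480x640 bool, what is visible of it) and "location" ([column, row] in pixels, amid what is visible of it).
The state is a dict: "t": time; "joints": joint angles; "qd": joint speeds; "tau": joint torques, N m; "eef_pos": TCP position; "eef_rot": TCP orientation; "force": force on the tool from outside, world axes, zero at the start; "moment": the same for the moment, N m; "gripper_width": finger opening in m; "gripper_force": force on a finger pad.
Only numpy, scipy, OpenCV 4.12 (cv2) and the standard library are available. Lean on these libraries where they do the work, as an engineer would, in place of code of your own. Each camera call takes 0.05 s, during which the arm holds its last target. There are 200 camera calls.

## Task

The white socket block on the worktop has tripped, and its round reset button sits under the block's metal push-latch cover. Press the free end of the cover in and let go so that it pops wide open, press the button inside all the way down and let go, then push the cover down again past its closed position and let go, so that it stays latched shut. Only press and push with the fingertips: pick nothing up, and leave the butter, the spice jar and the salt shaker where they stand.

Things in the scene. Friction and masses are not known exactly. Their poses are not given: they have to be found in the camera images.
- block: white socket block screwed to the worktop, 88 (x) x 172 (y) x 50 mm high; origin under its middle, on the worktop; x to its back (hinge side, away from the robot at yaw 0), y to its left, z up. Right half (y<0): a round socket, not used. Left half: open bay, x -36..36, y 0..82 mm, under the metal cover. In the bay a plastic latch, up to z 38, fills x -31..-10, y 57..72 mm.
- cover (a joint): angle of the cover in rad: 0 latched shut (up to 0.02), positive = free end up, 1.25 popped open, -0.112 pressed in to the stop (free end 7 mm lower). Pressed in to -0.09 or beyond and let go, it unlatches and a spring swings it open in about 1 s; pushed from open to -0.09 or beyond and let go, it stays latched at 0. Press to the stop with 5 to 10 N at the press spot over 0.25 s or more (it is damped).
- cover_hinge (a point): middle of the cover's hinge axis, at x 32, y 41, z 50 mm of the block; the axis lies along the block's y. The cover is a brushed-metal plate 77 mm wide, 9 mm thick, reaching from 1.5 to 65.5 mm from the axis; shut, its outer face is 8 mm above the axis and the block's rim, its underside 1 mm below. Its opening spring gives 0.14 N m shut, 0.05 N m open. The point turns with the cover.
- cover_press (a point): the spot to press on the cover: a shallow round dark mark 18 mm wide on its outer face, 53 mm from the hinge axis and midway across the width. It moves with the cover; its z axis stands out of the outer face, its x axis points to the hinge.
- cover_edge (a point): middle of the free edge of the cover, 65.5 mm from the hinge axis; moves with the cover. A lip 3 mm thick hangs 7 mm below the plate along this edge. With the cover fully open it is about 113 mm above the worktop and 15 mm behind the block's origin (block's +x).
- reset_button (a joint): travel in m of the round grey reset button in the bay under the cover: 0 = up, 0.005 = fully down. It springs back; fully down takes about 3.5 N. At least 0.004 counts as pressed.
- button_top (a point): middle of the top of the reset button, a disc 22 mm in diameter, 43 mm above the worktop when up, at x = -8, y = 26 mm of the block's frame (40 mm in front of the hinge axis); its housing is 36 mm high.
- butter: bystander: pack of butter, 73 x 102 x 37 mm, to the right of the block; origin under its middle.
- spice_out: bystander: spice jar, 47 mm in diameter, 98 mm high, to the left of the block; origin under its middle.
- salt_shaker: bystander: salt shaker, 44 mm in diameter, 90 mm high, behind the socket half of the block; origin under its middle.

How it is judged:
On the way, in this order (a step that is already met when the one before it is completed fails the run):
1. the latched cover is pressed in (value of joint cover below -0.05 rad).
2. the cover has popped open by itself and the fingers touch neither it nor the block (value of joint cover above 1.1 rad and contact force between the fingers and block below 0.3 N), for 0.2 s.
3. the reset button is pressed down while the cover is open (value of joint reset_button above 0.004 m and value of joint cover above 0.6 rad), for 0.05 s.
4. the button has come back up (value of joint reset_button below 0.001 m), for 0.1 s.
5. the cover is pushed in past its closed position (value of joint cover below -0.05 rad).
At the end, for the whole second after the job is handed in: the cover stays latched shut by itself (-0.03 to 0.05 rad, at rest), the button is up again (less than 1 mm down), and the butter, spice jar and salt shaker are within 30 mm of where they stood (value of joint cover between -0.03 and 0.05 rad and velocity of joint cover between -0.05 and 0.05 rad/s and value of joint reset_button below 0.001 m and distance of each of butter, spice_out, salt_shaker from where it was at the start of the episode below 0.03 m); the robot touches nothing.
It fails at once if the butter is shoved more than 30 mm or lifted (distance of butter from where it was at the start of the episode above 0.03 m or height (world z) of butter above 0.015 m).
It fails at once if the spice jar is shoved more than 30 mm or lifted (distance of spice_out from where it was at the start of the episode above 0.03 m or height (world z) of spice_out above 0.015 m).
It fails at once if the salt shaker is shoved more than 30 mm or lifted (distance of salt_shaker from where it was at the start of the episode above 0.03 m or height (world z) of salt_shaker above 0.015 m).
It also fails if it takes over 51 s, if anything falls off the work surface, if the arm or the gripper's body presses on something with over 40 N, if the wrist force passes 120 N, or if a joint passes its speed limit or range.

## Working session

There is one attempt and no reset: what is moved stays moved. The work goes in short steps, Python scripts to look and compute and a tool call to move; the robot and the scene stay as the last step left them, time stands still between calls to the robot, and variables do not carry over. Pictures are saved under pics/ and viewed, at most 10 in all, crops included, and the job is handed in when it is done.

Besides the shell and the picture viewer there is one more tool, called after ">>>" as name(argument=value, ...) on one line, values as JSON. arm_command: Moves the arm, as the interface text tells. Its arguments: {"type":"object","properties":{"increments":{"type":"string"},"claw":{"type":"number"},"newtons":{"type":"number"}},"required":["increments"]}

```bash
mkdir -p pics
cat > h.py <<'E'
import numpy as np, cv2
from rig import env, capture, camera_params, sign_off, cut_out
def ray(c,px):
    p=camera_params(c);K=np.array(p["camera_matrix"]);R=np.array(p["R"]);t=np.array(p["t"])
    d=R.T@np.linalg.solve(K,[px[0],px[1],1.]);return -R.T@t,d
def onz(c,px,z):
    o,d=ray(c,px);return o+d*(z-o[2])/d[2]
def proj(c,X):
    p=camera_params(c);x=np.array(p["R"])@X+np.array(p["t"]);x=np.array(p["camera_matrix"])@x;return x[:2]/x[2]
E
python3 - <<'E'
from h import *
for c in("scene","top"):
    im=capture(c);cv2.imwrite(f"pics/{c}0.png",im[:,:,::-1])
    print(c,ray(c,(320,240)))
    for q,z in(("block",.05),("cover_press",.058),("cover",.058),("butter",.037),("spice_out",.098),("salt_shaker",.09)):
        for r in cut_out(c,q)[:2]: print(q,r["conf"],r["location"],onz(c,r["location"],z).round(4),r["mask"].sum())
print(env.sense(),env.tip_extent)
E
```

```text
scene (array([ 0.00509664, -0.42553558,  0.68609647]), array([ 0.62826596,  0.34927563, -0.69529715]))
block 0.94 [364.3, 319.4] [ 0.4481 -0.2686  0.05  ] 5418
cover_press 0.57 [340.4, 305.8] [ 0.4477 -0.222   0.058 ] 1507
cover 0.71 [340.9, 308.3] [ 0.4434 -0.2253  0.058 ] 1469
butter 0.65 [467.3, 312.6] [ 0.5625 -0.4181  0.037 ] 2486
spice_out 0.8 [286.5, 272.8] [ 0.436  -0.1205  0.098 ] 1224
salt_shaker 0.81 [405.0, 277.5] [ 0.5368 -0.3014  0.09  ] 828
top (array([ 0.46177192, -0.14483694,  0.95808757]), array([ 0.09412027,  0.01960235, -0.99550722]))
block 0.77 [386.9, 282.5] [ 0.4685 -0.2584  0.05  ] 3929
cover_press 0.89 [369.3, 286.9] [ 0.4592 -0.2238  0.058 ] 1357
cover 0.88 [368.4, 289.3] [ 0.4546 -0.2222  0.058 ] 1313
butter 0.7 [463.7, 230.2] [ 0.5755 -0.4102  0.037 ] 1956
spice_out 0.95 [303.9, 277.5] [ 0.4734 -0.1003  0.098 ] 581
salt_shaker 0.92 [400.7, 224.7] [ 0.5763 -0.2775  0.09  ] 424
{'t': 0.7, 'joints': array([-1.14259274,  0.33218894, -0.06468671,  1.46010744,  0.02162546,
        1.34992688, -0.0884559 ]), 'qd': array([ 0.00015164,  0.00014258, -0.0009604 ,  0.00099625, -0.00021158,
        0.00056673, -0.00225504]), 'tau': array([ 8.48520017e-05, -6.25105119e+01,  4.89815546e-02, -3.91766238e+01,
        1.63281517e-02,  1.59632516e-03, -1.03487241e-05]), 'eef_pos': array([0.27230875, 0.56256926, 0.24234085]), 'eef_rot': array([1.34497087e-05, 2.23478266e-01, 9.74708912e-01, 3.05439869e-05]), 'force': array([-0.30161299,  0.76298827, -0.81086074]), 'moment': array([-0.01226671, -0.03247824,  0.00227736]), 'gripper_force': 0.0, 'gripper_width': 0.08527124947044863} 0.011
```

View both.

Run:
```python
import cv2,numpy as np
a=cv2.imread("pics/scene0.png")[240:380,240:540]; b=cv2.imread("pics/top0.png")[190:350,280:520]
cv2.imwrite("pics/c0.png",cv2.resize(a,None,fx=2.66,fy=2.66,interpolation=2))
cv2.imwrite("pics/c1.png",cv2.resize(b,None,fx=3.33,fy=3.33,interpolation=2))
```

```text
(no output)
```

View pics/c1.png

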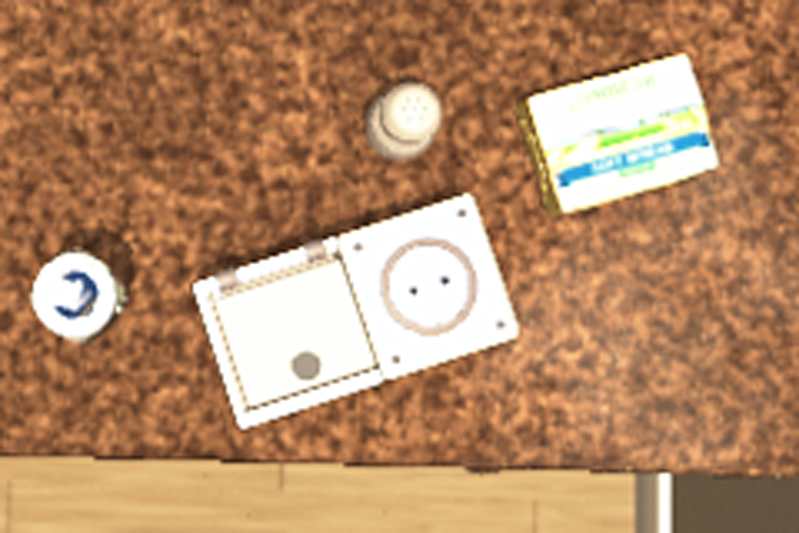

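View pics/c0.png

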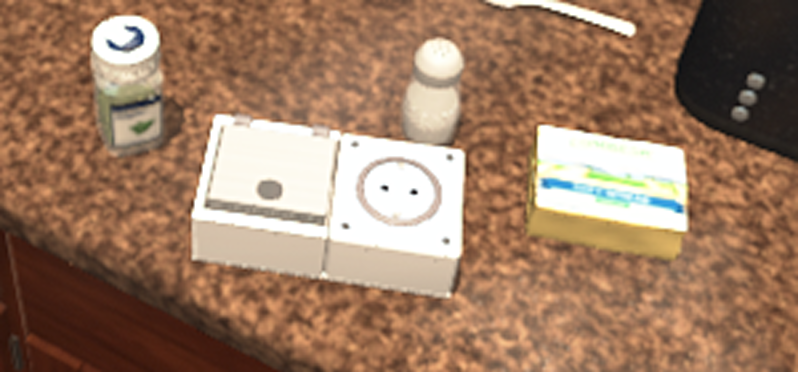

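Top crop: block corners at (193,284),(472,195),(519,330),(241,429), dark press mark at (306,366). Scene crop: mark at (270,189). Spice jar is left of the block, the shaker behind, and the butter to the right, as described.

```bash
cat >> h.py <<'E'
def circ(c,im,u,v,r=7):
    # centroid of dark mark
    g=cv2.cvtColor(im,cv2.COLOR_RGB2GRAY).astype(float);p=g[v-r:v+r+1,u-r:u+r+1];w=np.clip(p.max()-40-p,0,None)
    Y,X=np.mgrid[v-r:v+r+1,u-r:u+r+1];return (w*X).sum()/w.sum(),(w*Y).sum()/w.sum()
E
python3 - <<'E'
from h import *
b=cv2.imread("pics/top0.png")[:,:,::-1].copy();s=cv2.imread("pics/scene0.png")[:,:,::-1].copy()
mt=circ("top",b,372,300);ms=circ("scene",s,341,311,5)
print(mt,onz("top",mt,.058),ms,onz("scene",ms,.058))
P=np.array([onz("top",(280+u/3.33,190+v/3.33),.05)[:2] for u,v in((193,284),(472,195),(519,330),(241,429))])
print(P)
loc=np.array([[.044,.086],[.044,-.086],[-.044,-.086],[-.044,.086]])
z=loc@[1,1j];w=P@[1,1j];a=((w-w.mean())*z.conj()).sum();yaw=np.angle(a);print("ctr",w.mean(),"yaw",yaw,abs(a)/(abs(z)**2).sum())
c,s_=np.cos(yaw),np.sin(yaw);R=np.array([[c,-s_],[s_,c]])
o=P.mean(0)
for n,l in(("press",(-.021,.041)),("btn",(-.008,.026))):print(n,o+R@l)
for m,cc in((mt,"top"),(ms,"scene")):print("block from mark",cc,onz(cc,m,.058)[:2]-R@(-.021,.041))
E
```

```text
(np.float64(372.01374088614693), np.float64(300.6074032529445)) [ 0.43325538 -0.22946888  0.058     ] (np.float64(341.0132520540684), np.float64(310.95123244102837)) [ 0.43842252 -0.228094    0.058     ]
[[ 0.47996378 -0.16353207]
 [ 0.53594479 -0.32505959]
 [ 0.458214   -0.35289562]
 [ 0.39730072 -0.1931503 ]]
ctr (0.46785582297845024-0.25865939467783905j) yaw 0.34794362747744406 0.9884769280588039
press [ 0.43413465 -0.22727656]
btn [ 0.45147012 -0.23694515]
block from mark top [ 0.46697656 -0.26085172]
block from mark scene [ 0.47214369 -0.25947683]
```

```bash
cat >> h.py <<'E'
from scipy.spatial.transform import Rotation as Ro, Slerp
O=np.array([.469,-.260,0]);YAW=.348
RB=Ro.from_euler("z",YAW).as_matrix()
def pose(xb,yb,zb,tilt,corner=True,ext=.011):
    """TCP pose; low corner (tool -x side, 11mm) of tip at block point (mm)"""
    c,s=np.cos(tilt),np.sin(tilt)
    X=np.array([c,0,s]);Z=np.array([s,0,-c]);Y=np.cross(Z,X)
    p=np.array([xb,yb,zb])/1e3+(.011*X if corner else 0)-ext*Z
    return O+RB@p, Ro.from_matrix(RB@np.c_[X,Y,Z])
def cur():
    s=env.sense();q=s["eef_rot"];return s["eef_pos"],Ro.from_quat([q[1],q[2],q[3],q[0]])
def rows(start,goal,n):
    (p0,r0),(p1,r1)=start,goal;S=Slerp([0,1],Ro.concatenate([r0,r1]));out=[]
    for k in range(n):
        ra,rb=S(k/n),S((k+1)/n);d=ra.inv().apply((p1-p0)/n)*1e3;w=(ra.inv()*rb).as_rotvec()
        out.append(" ".join(f"{v:.1f}" for v in d)+" "+" ".join(f"{v:.3f}" for v in w))
    print("; ".join(out))
def tipblock(p,r,ext=.011):
    c=p+r.apply([-.011,0,ext]);return (RB.T@(c-O)*1e3).round(1)
E
python3 - <<'E'
from h import *
a=cur();via=(np.array([.5,.15,.22]),pose(0,0,0,0)[1]);
g=pose(-21,41,110,.5)
m=(via[0],Slerp([0,1],Ro.concatenate([a[1],g[1]]))(.5))
rows(a,m,9);rows(m,g,9);print(g[0],(a[1].inv()*g[1]).magnitude())
E
```

```text
-42.7 -30.2 2.5 -0.032 0.014 0.127; -46.3 -24.6 1.0 -0.032 0.014 0.127; -49.0 -18.6 -0.4 -0.032 0.014 0.127; -50.9 -12.2 -1.6 -0.032 0.014 0.127; -52.1 -5.6 -2.5 -0.032 0.014 0.127; -52.3 1.1 -3.3 -0.032 0.014 0.127; -51.7 7.8 -3.9 -0.032 0.014 0.127; -50.2 14.4 -4.2 -0.032 0.014 0.127; -47.9 20.8 -4.3 -0.032 0.014 0.127
-43.3 -6.3 -1.1 -0.032 0.014 0.127; -43.7 -0.7 -1.8 -0.032 0.014 0.127; -43.4 4.9 -2.3 -0.032 0.014 0.127; -42.4 10.4 -2.7 -0.032 0.014 0.127; -40.7 15.8 -2.8 -0.032 0.014 0.127; -38.3 20.9 -2.7 -0.032 0.014 0.127; -35.3 25.7 -2.5 -0.032 0.014 0.127; -31.8 30.0 -2.0 -0.032 0.014 0.127; -27.7 33.8 -1.4 -0.032 0.014 0.127
[ 0.43939425 -0.2271255   0.12492709] 2.3689851554624486
```

>>> arm_command(increments="-42.7 -30.2 2.5 -0.032 0.014 0.127; -46.3 -24.6 1.0 -0.032 0.014 0.127; -49 -18.6 -0.4 -0.032 0.014 0.127; -50.9 -12.2 -1.6 -0.032 0.014 0.127; -52.1 -5.6 -2.5 -0.032 0.014 0.127; -52.3 1.1 -3.3 -0.032 0.014 0.127; -51.7 7.8 -3.9 -0.032 0.014 0.127; -50.2 14.4 -4.2 -0.032 0.014 0.127; -47.9 20.8 -4.3 -0.032 0.014 0.127; 0 0 0 0 0 0", claw=255, newtons=30)

```text
t: 1.95
eef_pos: [0.5011, 0.1458, 0.2195]
eef_rot: [-0.027, 0.713, 0.685, 0.146]
force: [-0.6, 0.9, 0.4]
gripper_width: 0.0001
gripper_force: 0.0
```

Run:
```python
from h import *
a=cur();g=pose(-21,41,110,.5);print(a[0],env.sense()["joints"],env.tip_extent)
rows(a,g,9)
```

```text
[0.50112492 0.14579686 0.21947527] [-0.63959424 -0.05197703  0.38074603  1.97057933 -0.20132119  0.99661014
 -0.20652259] 0.011
-42.9 -6.0 -1.0 -0.032 0.014 0.126; -43.3 -0.5 -1.7 -0.032 0.014 0.126; -42.9 5.0 -2.2 -0.032 0.014 0.126; -41.9 10.4 -2.6 -0.032 0.014 0.126; -40.3 15.7 -2.7 -0.032 0.014 0.126; -37.9 20.7 -2.7 -0.032 0.014 0.126; -35.0 25.4 -2.5 -0.032 0.014 0.126; -31.5 29.6 -2.0 -0.032 0.014 0.126; -27.5 33.4 -1.4 -0.032 0.014 0.126
```

>>> arm_command(increments="-42.9 -6 -1 -0.032 0.014 0.126; -43.3 -0.5 -1.7 -0.032 0.014 0.126; -42.9 5 -2.2 -0.032 0.014 0.126; -41.9 10.4 -2.6 -0.032 0.014 0.126; -40.3 15.7 -2.7 -0.032 0.014 0.126; -37.9 20.7 -2.7 -0.032 0.014 0.126; -35 25.4 -2.5 -0.032 0.014 0.126; -31.5 29.6 -2 -0.032 0.014 0.126; -27.5 33.4 -1.4 -0.032 0.014 0.126; 0 0 0 0 0 0")

```text
t: 3.2
eef_pos: [0.4403, -0.2252, 0.1242]
eef_rot: [-0.045, 0.954, 0.169, 0.242]
force: [0.3, 0.0, -0.3]
gripper_width: -0.0001
gripper_force: 0.0
```

Run:
```python
from h import *
a=cur();print(a[0],tipblock(*a),env.sense()["joints"])
rows(a,pose(-21,41,63,.5),4)
im=capture("scene");t=capture("top")
A=cv2.resize(im[200:380,240:440],None,fx=2.,fy=2.);B=cv2.resize(t[200:380,280:480],None,fx=2,fy=2)
cv2.imwrite("pics/p1.png",np.hstack([A,B])[:,:,::-1])
```

```text
[ 0.44025173 -0.22518143  0.12419967] [-19.6  42.6 109.3] [-0.27777294 -0.03766771  0.94089308  2.22507406 -0.58540915  0.75613866
 -0.15801776]
-5.8 0.4 10.0 -0.001 0.001 0.000; -5.8 0.4 10.0 -0.001 0.001 0.000; -5.9 0.4 10.0 -0.001 0.001 0.000; -5.9 0.4 10.0 -0.001 0.001 0.000
```

View pics/p1.png

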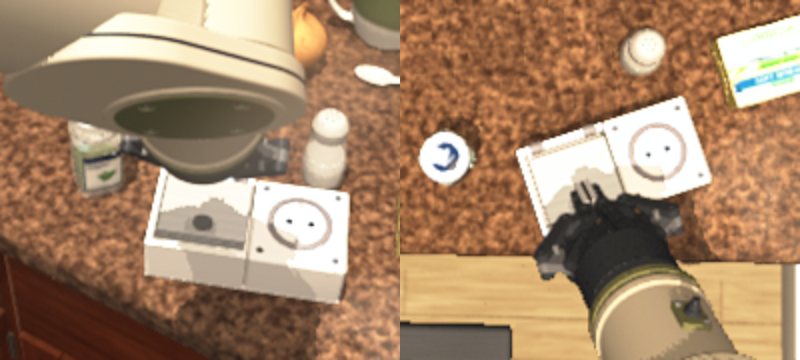

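The mark is visible at (203,222) in the left panel, and the closed fingertips hover over the cover as planned. Descending.

>>> arm_command(increments="-5.8 0.4 10 0 0 0; -5.8 0.4 10 0 0 0; -5.9 0.4 10 0 0 0; -5.9 0.4 10 0 0 0; 0 0 0 0 0 0")

```text
t: 3.92
eef_pos: [0.4402, -0.2236, 0.0779]
eef_rot: [-0.046, 0.954, 0.172, 0.241]
force: [0.0, -0.3, -0.8]
gripper_width: -0.0001
gripper_force: 0.0
```

Run:
```python
from h import *
a=cur();print(a[0],tipblock(*a),env.sense()["joints"]);p,r=pose(-21,41,47.5,.5);rows((a[0],r),(p,r),1); print(r.inv().apply([0,0,-.001]))
```

```text
[ 0.44017504 -0.2236309   0.07785899] [-19.1  44.   62.9] [-0.24966693  0.12114812  0.95454542  2.26013278 -0.84392988  0.7369353
  0.09744898]
-9.1 3.0 12.6 0.000 0.000 0.000
[-4.79425539e-04 -1.38777878e-20  8.77582562e-04]
```

>>> arm_command(increments="-2.6 1.5 1.7 0 0 0; -1.9 1.5 2 0 0 0; -1 0 1.8 0 0 0; -0.5 0 0.9 0 0 0; 0 0 0 0 0 0")

```text
t: 4.55
eef_pos: [0.4391, -0.2289, 0.0699]
eef_rot: [-0.045, 0.954, 0.171, 0.242]
force: [0.2, -0.3, 2.8]
gripper_width: -0.0003
gripper_force: 1.2
```

>>> arm_command(increments="-0.9 0 1.8 0 0 0; -0.5 0 0.9 0 0 0; 0 0 0 0 0 0")

```text
t: 4.92
eef_pos: [0.4389, -0.2289, 0.0667]
eef_rot: [-0.045, 0.954, 0.171, 0.242]
force: [-1.7, -1.5, 2.7]
gripper_width: 0.0
gripper_force: 1.3
```

>>> arm_command(increments="-0.5 0 0.9 0 0 0; -0.5 0 0.9 0 0 0; 0 0 0 0 0 0")

```text
t: 5.3
eef_pos: [0.4392, -0.229, 0.0652]
eef_rot: [-0.045, 0.954, 0.171, 0.243]
force: [-7.7, -1.3, 13.3]
gripper_width: -0.0
gripper_force: 7.2
```

>>> arm_command(increments="0 0 -40 0 0 0; 0 0 -60 0 0 0; 0 0 -20 0 0 0; 0 0 0 0 0 0; 0 0 0 0 0 0; 0 0 0 0 0 0; 0 0 0 0 0 0; 0 0 0 0 0 0; 0 0 0 0 0 0; 0 0 0 0 0 0")

```text
t: 6.55
eef_pos: [0.3934, -0.2434, 0.1577]
eef_rot: [-0.049, 0.953, 0.173, 0.242]
force: [-0.9, -0.9, 0.8]
gripper_width: 0.0003
gripper_force: 0.0
```

Run:
```python
from h import *
a=cur();print(a[0],tipblock(*a),env.sense()["joints"],env.sense()["force"])
im=capture("scene");t=capture("top")
for c in("scene","top"):
    for q in("cover","button_top"):
        for r in cut_out(c,q)[:1]: print(c,q,r["conf"],r["location"],onz(c,r["location"],.043).round(4))
    print("exp",proj(c,O+RB@[-.008,.026,.043]))
A=cv2.resize(im[200:380,240:440],None,fx=2.,fy=2.);B=cv2.resize(t[200:380,280:480],None,fx=2,fy=2)
cv2.imwrite("pics/p2.png",np.hstack([A,B])[:,:,::-1])
```

```text
[ 0.39337737 -0.24338007  0.15773732] [-69.8  41.5 142.8] [-0.24973382 -0.22896997  0.96155028  2.22829678 -0.34418754  0.83955893
 -0.28544506] [-0.93375573 -0.94579588  0.80483368]
exp [349.5472289  312.85574098]
top cover 0.66 [363.0, 280.3] [ 0.4716 -0.2127  0.043 ]
top button_top 0.48 [376.3, 292.5] [ 0.4486 -0.2389  0.043 ]
exp [376.00184307 290.43730181]
```

View pics/p2.png

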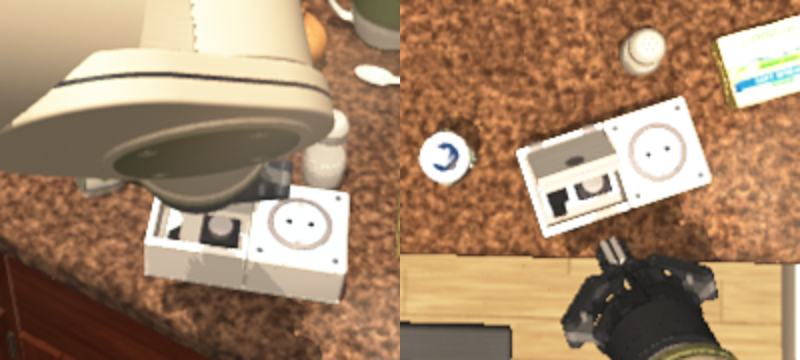

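The cover is wide open (dark underside at panel right (570,155)), and the button shows at about (594,187), next to the expected position. Now the button.

Run:
```python
from h import *
a=cur();h=pose(-38,26,104,.5);b=pose(-10,26,49,.5);rows(a,h,3);rows(h,b,3)
```

```text
3.1 5.4 16.4 -0.005 0.000 0.002; 3.1 5.3 16.4 -0.005 0.000 0.002; 3.1 5.2 16.4 -0.005 0.000 0.002
-0.6 0.0 20.6 0.000 0.000 0.000; -0.6 0.0 20.6 0.000 0.000 0.000; -0.6 0.0 20.6 0.000 0.000 0.000
```

>>> arm_command(increments="3.1 5.4 16.4 -0.005 0 0.002; 3.1 5.3 16.4 -0.005 0 0.002; 3.1 5.2 16.4 -0.005 0 0.002; -0.6 0 20.6 0 0 0; -0.6 0 20.6 0 0 0; -0.6 0 15 0 0 0; 0 0 0 0 0 0")

```text
t: 7.72
eef_pos: [0.4519, -0.2381, 0.0677]
eef_rot: [-0.043, 0.955, 0.169, 0.242]
force: [-0.6, -0.4, -0.8]
gripper_width: -0.0003
gripper_force: 0.0
```

Run:
```python
from h import *
a=cur();print(a[0],tipblock(*a),env.sense()["joints"],env.sense()["force"])
p,r=pose(-10,26,44,.5);rows((a[0],r),(p,r),1)
t=capture("top");im=capture("scene")
A=cv2.resize(im[220:360,270:430],None,fx=2.5,fy=2.5);B=cv2.resize(t[220:360,310:470],None,fx=2.5,fy=2.5)
cv2.imwrite("pics/p3.png",np.hstack([A,B])[:,:,::-1])
```

```text
[ 0.45194287 -0.23806701  0.06771366] [-13.   26.4  52.8] [-0.31565837  0.25238082  1.06702798  2.23170111 -1.00342998  0.79817973
  0.22518532] [-0.56499643 -0.38350085 -0.75016044]
-1.6 0.4 9.1 0.000 0.000 0.000
```

View pics/p3.png

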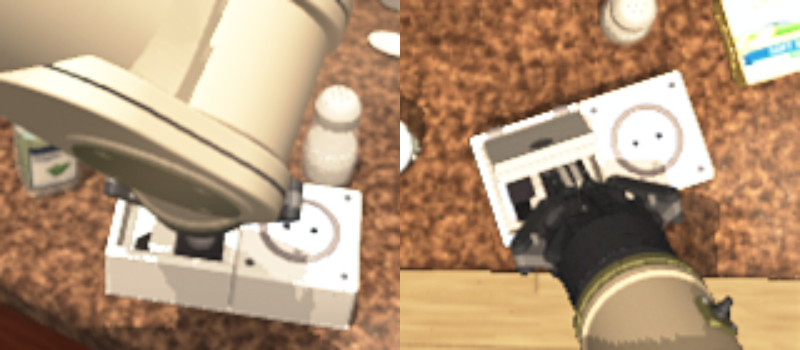

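Fingertips are over the button with the cover still open. Pressing.

>>> arm_command(increments="0 0 4.5 0 0 0; -0.8 0 4.5 0 0 0; -0.9 0 1.8 0 0 0; -0.9 0 1.8 0 0 0; 0 0 0 0 0 0")

```text
t: 8.45
eef_pos: [0.4559, -0.2371, 0.0564]
eef_rot: [-0.042, 0.954, 0.168, 0.243]
force: [0.0, 0.1, 2.0]
gripper_width: -0.0003
gripper_force: 0.5
```

>>> arm_command(increments="-0.9 0 1.8 0 0 0; -0.5 0 0.9 0 0 0; 0 0 0 0 0 0")

```text
t: 8.82
eef_pos: [0.456, -0.2371, 0.0534]
eef_rot: [-0.042, 0.954, 0.168, 0.243]
force: [-0.8, 0.4, 1.7]
gripper_width: -0.0001
gripper_force: 1.2
```

>>> arm_command(increments="-0.5 0 0.9 0 0 0; -0.5 0 0.9 0 0 0; 0 0 0 0 0 0")

```text
t: 9.2
eef_pos: [0.4561, -0.2372, 0.0514]
eef_rot: [-0.042, 0.954, 0.168, 0.244]
force: [-1.4, 0.2, 4.4]
gripper_width: 0.0002
gripper_force: 2.2
```

>>> arm_command(increments="-0.5 0 0.9 0 0 0; -0.5 0 0.9 0 0 0; 0 0 0 0 0 0")

```text
t: 9.57
eef_pos: [0.4563, -0.2373, 0.0504]
eef_rot: [-0.043, 0.954, 0.168, 0.245]
force: [-12.9, 3.7, 26.4]
gripper_width: 0.0003
gripper_force: 13.2
```

>>> arm_command(increments="0 0 -20 0 0 0; 0 0 -50 0 0 0; 0 0 -50 0 0 0; 0 0 -20 0 0 0; 0 0 0 0 0 0; 0 0 0 0 0 0")

```text
t: 10.32
eef_pos: [0.4049, -0.2491, 0.1501]
eef_rot: [-0.05, 0.954, 0.172, 0.241]
force: [0.3, -0.2, -0.2]
gripper_width: 0.0003
gripper_force: 0.0
```

Run:
```python
from h import *
a=cur();print(a[0],tipblock(*a),env.sense()["force"])
b=pose(-50,41,180,.4);c=pose(55,41,165,.2);d=pose(42,41,108,.2)
rows(a,b,2);rows(b,c,3);rows(c,d,2)
t=capture("top")
print([ (r["conf"],r["location"]) for r in cut_out("top","cover")],[ (r["conf"],r["location"]) for r in cut_out("top","button_top")])
```

```text
[ 0.40492988 -0.24913612  0.15010229] [-61.   32.2 135.2] [ 0.32991891 -0.17157383 -0.17327278]
16.0 -4.7 -16.5 -0.008 -0.048 0.003; 15.2 -4.6 -17.2 -0.008 -0.048 0.003
30.9 -0.0 19.0 0.000 -0.067 -0.000; 32.1 0.0 16.9 -0.000 -0.067 0.000; 33.2 -0.0 14.8 0.000 -0.067 0.000
-12.0 0.0 26.6 0.000 0.000 0.000; -12.0 0.0 26.6 0.000 0.000 0.000
[(0.58, [465.7, 229.0]), (0.53, [363.2, 277.7])] []
```

>>> arm_command(increments="16 -4.7 -16.5 -0.008 -0.048 0.003; 15.2 -4.6 -17.2 -0.008 -0.048 0.003; 30.9 0 19 0 -0.067 0; 32.1 0 16.9 0 -0.067 0; 33.2 0 14.8 0 -0.067 0; 0 0 0 0 0 0; -12 0 26.6 0 0 0; -12 0 26.6 0 0 0; 0 0 0 0 0 0")

```text
t: 11.6
eef_pos: [0.5005, -0.2048, 0.1197]
eef_rot: [-0.018, 0.98, 0.171, 0.096]
force: [0.6, 1.1, -0.1]
gripper_width: 0.0
gripper_force: 0.0
```

```bash
cat > arc.py <<'E'
from h import *
import sys
def Q(t,r=53,o=6): return 32-r*np.cos(t)+o*np.sin(t),41,50+r*np.sin(t)+o*np.cos(t)
a=cur();print(a[0],tipblock(*a),env.sense()["joints"].round(2),env.sense()["force"])
ts=[float(x) for x in sys.argv[1:]]
for t in ts:
    g=pose(*Q(t),.2);rows(a,g,1);a=g
E
python3 arc.py 1.25 1.15 1.05 .95 .85 .75 .65 .55
python3 - <<'E'
from h import *
t=capture("top");im=capture("scene")
A=cv2.resize(im[200:360,250:430],None,fx=2.2,fy=2.2);B=cv2.resize(t[200:360,300:480],None,fx=2.2,fy=2.2)
cv2.imwrite("pics/p4.png",np.hstack([A,B])[:,:,::-1])
E
```

```text
[ 0.50046606 -0.20476853  0.11967789] [ 39.8  41.2 106.7] [-0.34  0.2   0.81  1.99 -0.36  0.91 -0.57] [ 0.59600291  1.09959259 -0.05519646]
-19.4 0.2 0.8 -0.001 0.004 -0.003
-5.3 0.0 0.3 0.000 0.000 0.000
-5.3 0.0 0.8 0.000 0.000 0.000
-5.2 0.0 1.4 0.000 0.000 0.000
-5.0 -0.0 1.9 0.000 0.000 0.000
-4.8 -0.0 2.4 0.000 0.000 0.000
-4.5 0.0 2.8 0.000 0.000 0.000
-4.2 -0.0 3.3 0.000 0.000 0.000
```

View pics/p4.png

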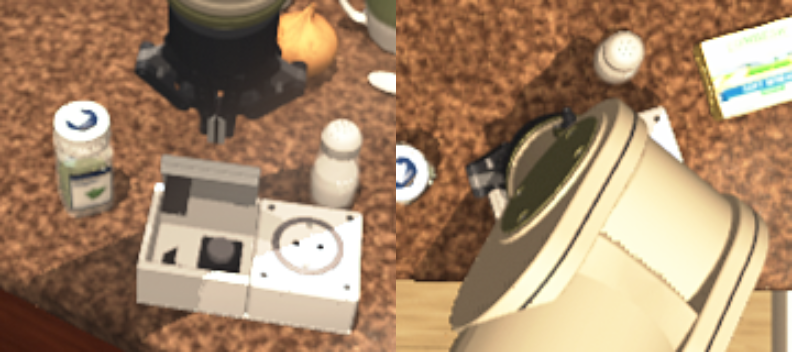

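Cover open with its edge at (210,165), the button up at (220,248), and the fingertips behind the cover at (215,130). Pushing it round.

>>> arm_command(increments="-10 0.2 0.4 0 0.004 0; -9.4 0 0.4 0 0 0; -5.3 0 0.3 0 0 0; -5.3 0 0.8 0 0 0; -5.2 0 1.4 0 0 0; -5 0 1.9 0 0 0; -4.8 0 2.4 0 0 0; -4.5 0 2.8 0 0 0; -4.2 0 3.3 0 0 0")

```text
t: 12.82
eef_pos: [0.4556, -0.222, 0.0972]
eef_rot: [-0.017, 0.98, 0.172, 0.1]
force: [-0.3, 0.5, 2.7]
gripper_width: -0.0001
gripper_force: 1.2
```

```bash
python3 arc.py .55 .45 .35 .25 .15 .07 .0
```

```text
[ 0.45556393 -0.22195836  0.09723844] [-8.2 40.3 84.2] [-0.31  0.15  0.83  2.08 -0.36  0.85 -0.5 ] [-0.25258006  0.46586618  2.73980902]
-2.1 -0.7 1.1 0.001 -0.004 -0.001
-3.9 -0.0 3.7 0.000 0.000 0.000
-3.5 0.0 4.0 0.000 0.000 0.000
-3.1 0.0 4.4 0.000 0.000 0.000
-2.6 -0.0 4.6 0.000 0.000 0.000
-1.8 -0.0 3.9 0.000 0.000 0.000
-1.3 0.0 3.5 0.000 0.000 0.000
```

>>> arm_command(increments="-2.1 -0.7 1.1 0 0 0; -3.9 0 3.7 0 0 0; -3.5 0 4 0 0 0; -3.1 0 4.4 0 0 0; -2.6 0 4.6 0 0 0; -1.8 0 3.9 0 0 0; -1.3 0 3.5 0 0 0; 0 0 0 0 0 0")

```text
t: 13.82
eef_pos: [0.4433, -0.2256, 0.0688]
eef_rot: [-0.017, 0.98, 0.172, 0.1]
force: [-2.0, -1.2, 1.0]
gripper_width: -0.0002
gripper_force: 1.3
```

```bash
python3 arc.py 0 -.04 -.08 -.11
```

```text
[ 0.44334986 -0.22558489  0.06882361] [-20.9  41.1  55.8] [-0.27  0.19  0.82  2.13 -0.42  0.79 -0.42] [-1.97002484 -1.15520412  1.04122659]
0.0 0.1 -0.1 0.001 -0.004 -0.001
-0.6 0.0 2.0 0.000 0.000 0.000
-0.5 -0.0 2.1 0.000 0.000 0.000
-0.3 -0.0 1.6 0.000 0.000 0.000
```

>>> arm_command(increments="-0.6 0 2 0 0 0; -0.5 0 2.1 0 0 0; -0.3 0 1.6 0 0 0; 0 0 0 0 0 0")

```text
t: 14.32
eef_pos: [0.4434, -0.2258, 0.0642]
eef_rot: [-0.018, 0.98, 0.171, 0.101]
force: [-12.3, 1.6, 26.0]
gripper_width: -0.0002
gripper_force: 12.8
```

>>> arm_command(increments="0 0 -20 0 0 0; 0 0 -50 0 0 0; 0 0 -50 0 0 0; -40 0 -20 0 0 0; -40 0 0 0 0 0; 0 0 0 0 0 0; 0 0 0 0 0 0; 0 0 0 0 0 0; 0 0 0 0 0 0")

```text
t: 15.45
eef_pos: [0.3434, -0.2615, 0.184]
eef_rot: [-0.017, 0.98, 0.172, 0.1]
force: [-0.5, 0.6, 0.1]
gripper_width: 0.0004
gripper_force: 0.0
```

Run:
```python
from h import *
t=capture("top");im=capture("scene");print(env.sense()["force"])
A=cv2.resize(im[200:360,250:430],None,fx=2.2,fy=2.2);B=cv2.resize(t[200:360,300:480],None,fx=2.2,fy=2.2)
cv2.imwrite("pics/p5.png",np.hstack([A,B])[:,:,::-1])
```

```text
[-0.68897584  0.03514739 -0.39403278]
```

View pics/p5.png

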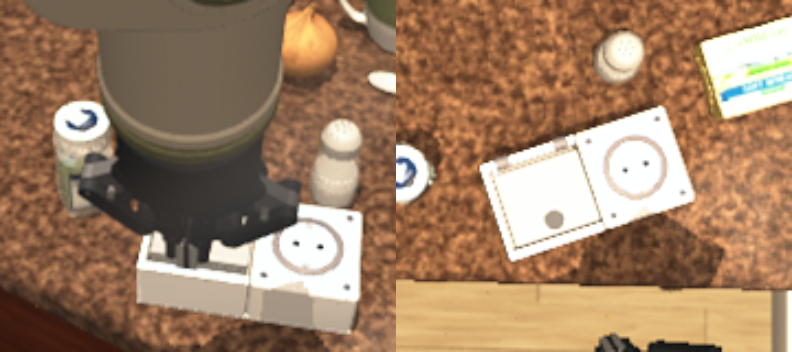

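The cover lies flat and latched, with the mark at (554,219) in the right panel, the bystanders unmoved and the arm clear.

```bash
python3 -c "
from rig import sign_off
print(sign_off())"
```

```text
the job is handed in; nothing more can be done
None
```

The job is handed in: I popped the cover open, pressed the reset button to its stop and let it come back up, then pushed the cover shut. The last pictures show the cover flat and latched and the butter, spice jar and salt shaker where they stood, but no verdict came back.

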